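# Switch off the sample mixer and unload its cup

### The job

The sample mixer was left running with the yellow-lidded specimen cup on its round platform. First turn its speed knob anticlockwise all the way to the off stop; only then lift the cup off the platform and set it down upright on the floor of the empty bay of the blue two-bay tray. Do not disturb the white-lidded cup in the other bay.

Things in the scene. Friction and masses are not known exactly. Their poses are not given: they have to be found in the camera images.
- mixer: White bench mixer, 180 (x) x 170 (y) x 86 mm, fixed. Origin: centre of its underside; x from its front to its rear, z up. Its front is a dark panel (170 wide, 80 mm long) sloping 30 degrees from level, low edge at the front (-x); behind it the white top, 65 mm high, carries the round platform (rubber-topped, 100 mm across, top 86 mm above the bench).
- knob_grip (a point): On the axis of the black bar knob amid the sloping panel, 27 mm out from the panel. Own z: knob axis, square out of the panel (30 degrees from vertical, leaning to the mixer's front); own x: along the bar to its pointer end (white line), turns with the knob. Bar 44 mm long (x), 12 thick (y), standing 10 to 42 mm out of the panel on a round skirt 46 wide, 10 high. Pinch it across the 12 mm.
- speed_knob (a joint): Angle of the speed knob in rad, growing clockwise as seen facing the panel (from outside, along the axis): 0 = off, the anticlockwise end stop (pointer at the red tick, about 7 o'clock); 5.2 = full speed stop (5 o'clock). Starts between 0.9 and 2.6. No spring: it stays where it is left; friction about 0.05 N m.
- platform (a point): Centre of the top face of the mixer's round platform; z up.
- cup_center (a point): White specimen cup with a yellow lid, standing loose on the platform: 66 mm tall; body 49 mm diameter up to 54 mm height, lid 55 mm diameter above that. 40 to 85 g. The point is on its axis, half-way up (33 mm above its underside); own z is the cup's axis, up.
- tray: Blue two-bay tray fixed to the bench, 88 (x) x 172 (y) x 16 mm, walls 4 mm, floor 4 mm thick. Origin: centre of its underside; the bays, each 80 x 80 mm inside, lie side by side along its y. The one at +y is empty, the one at -y holds the white-lidded cup. It may stand at any yaw.
- empty_bay (a point): Centre of the empty bay, on its floor (4 mm above the bench; the walls rise 12 mm above it). Axes as the tray's.
- white_cup_center (a point): All-white specimen cup with white lid, loose, in the other bay, same size as the yellow-lidded one; the point is on its axis, half-way up (33 mm). Leave it alone.
Mind the look-alikes: they are no part of the job. There is more than one size of the part that bears cup_center; the job needs the largest.

How it is judged:
By the outcome, as a careful person would: the job done as asked, in the order asked, and still so for the second after the job is handed in, with the robot touching nothing.
It also fails if it takes over 69 s, if anything falls off the work surface, if the arm or the gripper's body presses on something with over 40 N, if the wrist force passes 120 N, or if a joint passes its speed limit or range.

### The arm

A 6-joint arm with a two-finger parallel gripper is mounted at the origin on a cart in front of the work surface, level with it; the furniture and walls round the work are solid. World frame = base frame: x ahead of the robot, y to its left, z up, the work surface at z = 0. Lengths are in m, angles in rad, forces in N, time in s.
With the tool pointing down it reaches from about 0.325 to 0.775 m from the base axis. Payload 5.5 kg.
Tool frame: the origin (TCP) lies at the very end of the fingers, on their centre line; the grasp point (between the pads) lies 19 mm behind it; y points along the fingers, x is the direction in which the jaws open and shut, and the axes are right-handed (so a half turn about y gives the same grasp; the last joint's range is limited). The gripper opens to 85 mm and grips with 20 to 120 N. Pads are 22 mm wide; open, the fingers measure 114 mm over their backs; the gripper's body (76 mm by 85 mm) begins 54 mm behind the grasp point. The pads swing forward as they close: fully open they stand 13 mm farther back than shut.
Start: joints at [-1.158, 0.091, 1.231, -0, 1.82, -0.057], TCP at [0.272, -0.535, 0.231] pointing down, gripper open.
Joint ranges: [-2.87, 2.87], [-0.86, 2.18], [0.17, 2.46], [-1.51, 4.65], [0.06, 2.69], [-2.65, 2.65]. Speed limits (rad/s): [2.57, 2.57, 3.01, 3.14, 3.14, 3.14].

### API

Orientations are given as a 3x3 rotation matrix whose columns are the frame's x, y, z axes.
In Python, from station import r, imaging, order gives the robot as it stands.
- The arm moves only by the tool arm_command, never from a script. Its argument "plan" is a list of rows, each an object of numbers: "x", "y", "z": the shift along the world's x, y, z in mm; "twist": the turn about the world's z in rad. In form: [{"x": .., "y": .., "z": .., "twist": ..}, ...]. A call has 1 to 12 rows; each row shifts and turns the pose as measured when the row begins; what a row does not reach is not made up. A row lasts 1/10 s, in which the tool goes at most 50 mm and 8.59 degrees, less where a joint would pass 70% of its speed; a pose out of reach is approached as far as the arm can. A call with a gripper value outside its range is refused whole. "gripper" is the closure, from -1 (fully open) to 1 (shut), set as the call begins (left out, the last holds). The fingers move at their own pace and stop on an object; "force" is the grip in N (left out, the last holds). Time passes only in rows, so rows that do not move let the fingers close. It gives the time, the measured TCP pose, the force and the opening at its end, in the units of the state.
- r.get_obs(): the state, without advancing time (a new reading comes with each control period).
- imaging.read_camera(name): name is "side" or "top"; returns a dict with "img" (400x640x3 uint8, blue, green, red), "z_map" (400x640 float32, m along the optical axis (not along the pixel's ray), 0 where there is no reading), "fx", "fy", "cx", "cy" (pixels), "origin" and "rotation" of the camera in the world. Camera axes: x right, y down, z forward; pixel columns grow to the right and rows downward; lengths in m; the calibration is good to about 2 mm. A picture is of the moment at which its call begins.
- order.hand_in(): hands the job in, once; it reports no verdict.
The state is a dict: "clock": time; "q": joint angles; "dq": joint speeds; "tau": joint torques, N m; "position": TCP position; "ee_rot": TCP orientation; "force": force on the tool from outside, world axes, zero at the start; "ft_torque": the same for the moment, N m; "gripper_width": opening from 0.0 (shut) to 1.0 (fully open).
Only numpy, scipy, OpenCV 4.12 (cv2) and the standard library are available. Lean on these libraries where they do the work, as an engineer would, in place of code of your own. Each camera call takes 0.05 s, during which the arm holds its last target.

## Working session

There is one attempt and no reset: what is moved stays moved. The work goes in short steps, Python scripts to look and compute and a tool call to move; the robot and the scene stay as the last step left them, time stands still between calls to the robot, and variables do not carry over. Pictures are saved under pics/ and viewed, and the job is handed in when it is done.

Besides the shell and the picture viewer there is one more tool, called after "Call:" by a JSON object that holds its "op" and its "data". arm_command: Moves the arm, as the interface text tells. Its arguments: {"type":"object","properties":{"plan":{"type":"array","items":{"type":"object","properties":{"x":{"type":"number"},"y":{"type":"number"},"z":{"type":"number"},"twist":{"type":"number"}}}},"gripper":{"type":"number"},"force":{"type":"number"}},"required":["plan"]}

```bash
ls; mkdir -p pics; python3 - <<'E'
from station import r, imaging, order
import cv2,numpy as np
o=r.get_obs();print({k:np.round(v,3).tolist() for k,v in o.items()})
for n in ("side","top"):
    d=imaging.read_camera(n);cv2.imwrite(f"pics/{n}0.png",d["img"])
    print(n,d["fx"],d["fy"],d["cx"],d["cy"],d["origin"],d["rotation"],(d["z_map"]>0).mean())
E
```

```text
pics
{'clock': 0.0, 'q': [-1.158, 0.092, 1.232, -0.0, 1.82, -0.057], 'dq': [0.001, -0.001, -0.001, 0.001, -0.0, 0.0], 'tau': [-0.001, -45.873, -41.803, -0.0, 0.011, 0.0], 'position': [0.272, -0.535, 0.23], 'ee_rot': [[0.453, -0.001, 0.892], [-0.892, 0.002, 0.453], [-0.002, -1.0, 0.0]], 'force': [1.146, 0.331, 0.822], 'ft_torque': [-0.034, 0.018, -0.002], 'gripper_width': 1.003}
side 414.97888322873615 414.97888322873615 320.3123410667711 201.8068178250279 [0.19290452 0.67174811 0.86557   ] [[-0.9118311  -0.27307381  0.30658562]
 [-0.41025581  0.63501583 -0.65455716]
 [-0.0159443  -0.7226241  -0.6910573 ]] 0.99596875
top 434.459576250179 434.459576250179 318.9014325337935 200.97980613639223 [ 0.3403867  -0.07312679  1.38517082] [[-0.02646764 -0.98495787  0.17075556]
 [-0.99954592  0.02853691  0.00967488]
 [-0.01440218 -0.17042196 -0.98526592]] 0.9962421875
```

View pics/side0.png

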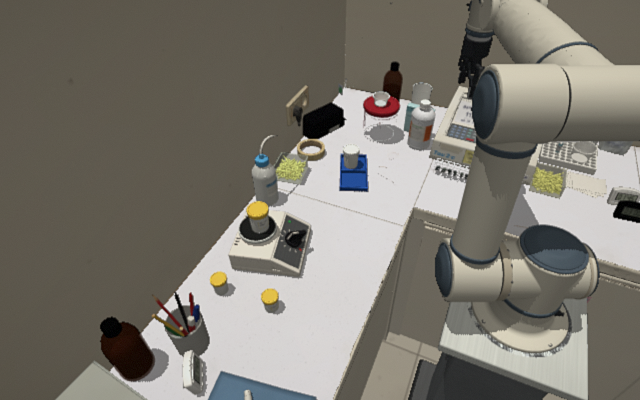

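View pics/top0.png

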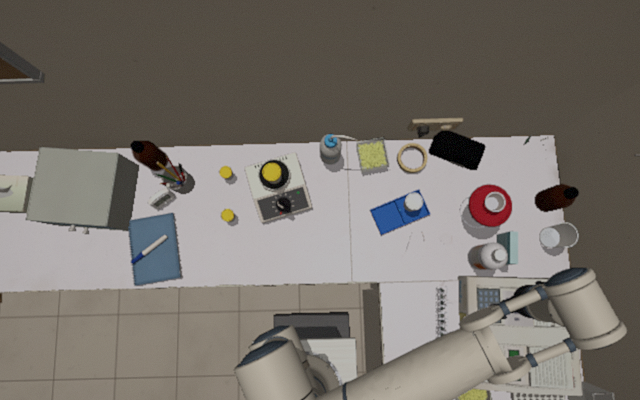

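Both views show the white mixer, with its yellow-lidded cup at about (273,174) in top and (258,212) in side. The knob is near (284,204) in top, and the blue tray near (400,211) with the white cup in its right bay. Two smaller yellow-lidded cups, at (226,173) and (228,215), are the look-alikes. Next I'll measure.

```bash
cat > h.py <<'E'
from station import r, imaging, order
import cv2,numpy as np
def cam(n): return imaging.read_camera(n)
def ray(d,u,v):
    c=np.array([(u-d["cx"])/d["fx"],(v-d["cy"])/d["fy"],1.0]); return np.array(d["origin"]),np.array(d["rotation"])@c
def onz(d,u,v,z):
    o,k=ray(d,u,v); return o+k*(z-o[2])/k[2]
def pts(d):
    v,u=np.mgrid[0:400,0:640]; c=np.stack([(u-d["cx"])/d["fx"],(v-d["cy"])/d["fy"],np.ones(u.shape)],-1)*d["z_map"][...,None]
    return c@np.array(d["rotation"]).T+np.array(d["origin"])
def proj(d,p):
    c=np.array(d["rotation"]).T@(np.array(p)-np.array(d["origin"])); return d["fx"]*c[0]/c[2]+d["cx"],d["fy"]*c[1]/c[2]+d["cy"]
def tri(d1,p1,d2,p2):
    o1,k1=ray(d1,*p1);o2,k2=ray(d2,*p2);A=np.stack([k1,-k2],1);s=np.linalg.lstsq(A,o2-o1,rcond=None)[0]
    a,b=o1+s[0]*k1,o2+s[1]*k2; return (a+b)/2,np.linalg.norm(a-b)
def crop(d,u,v,w,h,name,s):
    cv2.imwrite(name,cv2.resize(d["img"][v:v+h,u:u+w],None,fx=s,fy=s,interpolation=cv2.INTER_CUBIC))
def blobs(d,lo,hi,amin=30):
    m=cv2.inRange(cv2.cvtColor(d["img"],cv2.COLOR_BGR2HSV),lo,hi); n,l,s,c=cv2.connectedComponentsWithStats(m)
    return [(s[i].tolist(),np.round(c[i],1).tolist(),l==i) for i in range(1,n) if s[i][4]>=amin]
E
python3 - <<'E'
from h import *
t=cam("top");s=cam("side")
crop(t,230,140,110,95,"pics/t1.png",7);crop(s,215,190,110,90,"pics/s1.png",7)
for n,d in(("top",t),("side",s)):
    P=pts(d)
    for nm,lo,hi in(("yel",(20,150,120),(32,255,255)),("blue",(108,150,60),(125,255,255))):
        for st,c,m in blobs(d,lo,hi):
            q=P[m]; print(n,nm,st,c,np.round(np.median(q,0),3),np.round([q[:,2].min(),q[:,2].max()],3))
    # white top of mixer
E
```

```text
top yel [262, 163, 19, 18, 276] [271.3, 171.5] [0.646 0.076 0.153] [0.086 0.161]
top yel [220, 166, 12, 12, 106] [225.5, 171.9] [0.674 0.232 0.049] [0.032 1.385]
top yel [222, 209, 12, 12, 111] [227.4, 214.8] [0.536 0.226 0.05 ] [0.031 0.056]
top blue [371, 196, 59, 38, 983] [395.4, 214.9] [ 0.528 -0.297  0.005] [-0.004  1.385]
top blue [132, 253, 11, 10, 46] [137.0, 257.9] [0.412 0.513 0.026] [0.011 0.033]
side yel [247, 202, 21, 16, 262] [257.1, 209.3] [0.642 0.08  0.15 ] [0.144 0.866]
side yel [210, 272, 16, 14, 173] [217.7, 278.8] [0.673 0.239 0.048] [0.041 0.052]
side yel [261, 289, 17, 15, 194] [269.3, 296.2] [0.535 0.232 0.048] [0.042 0.051]
side blue [340, 155, 28, 36, 711] [354.1, 175.2] [ 0.526 -0.296  0.003] [-0.002  0.866]
side blue [193, 305, 6, 11, 34] [195.1, 309.7] [0.626 0.363 0.128] [0.109 0.866]
```

```bash
python3 - <<'E'
from h import *
t=cam("top");crop(t,360,180,85,65,"pics/tr1.png",8)
P=pts(t)
reg=P[140:235,230:340].reshape(-1,3)
# mixer white top ~65mm
m=(abs(P[...,2]-0.065)<0.006);m[:140]=0;m[235:]=0;m[:,:235]=0;m[:,325:]=0
print(m.sum())
m2=(P[...,2]>0.012);m2[:140]=0;m2[235:]=0;m2[:,:240]=0;m2[:,318:]=0
q=P[m2][:, :2].astype(np.float32);print(cv2.minAreaRect(q),len(q))
E
```

```text
1290
((0.5618249177932739, 0.05997050553560257), (0.4686213433742523, 0.21769970655441284), 6.0909318923950195) 3330
```

View pics/t1.png

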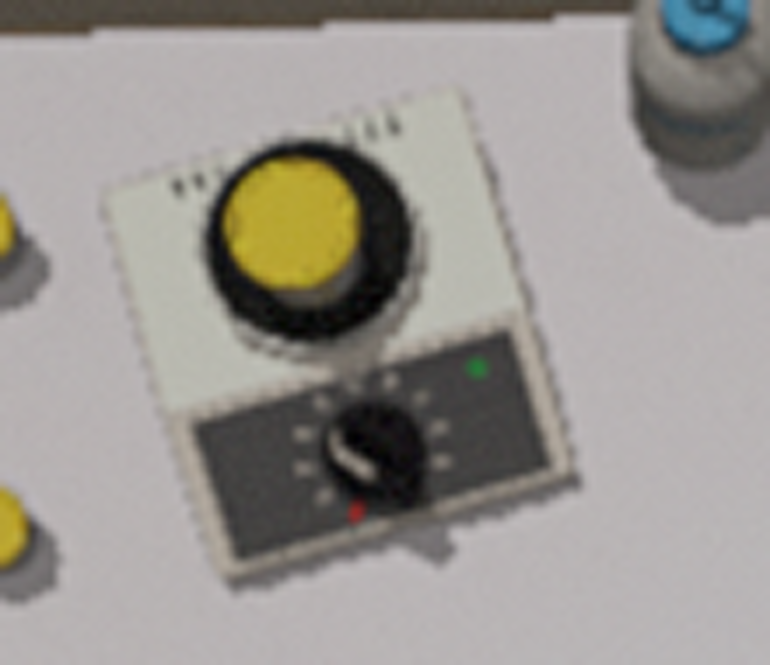

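View pics/s1.png

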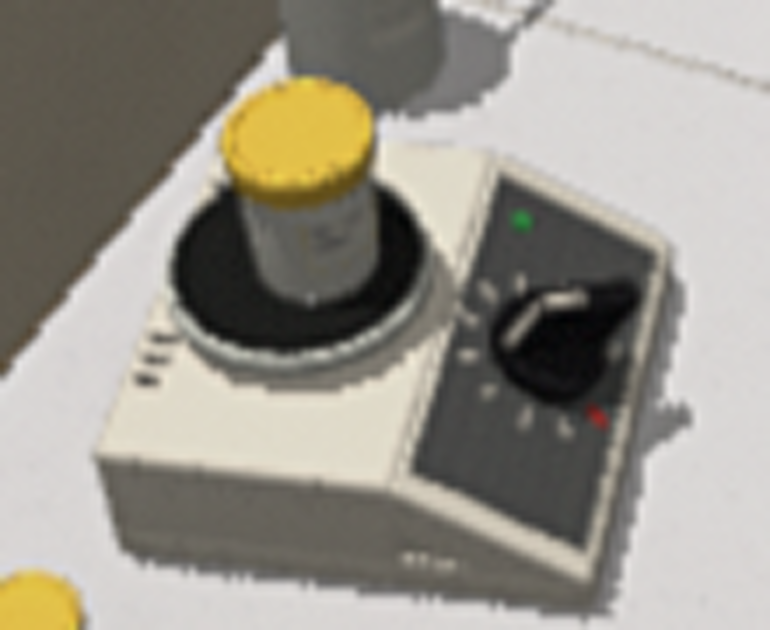

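View pics/tr1.png

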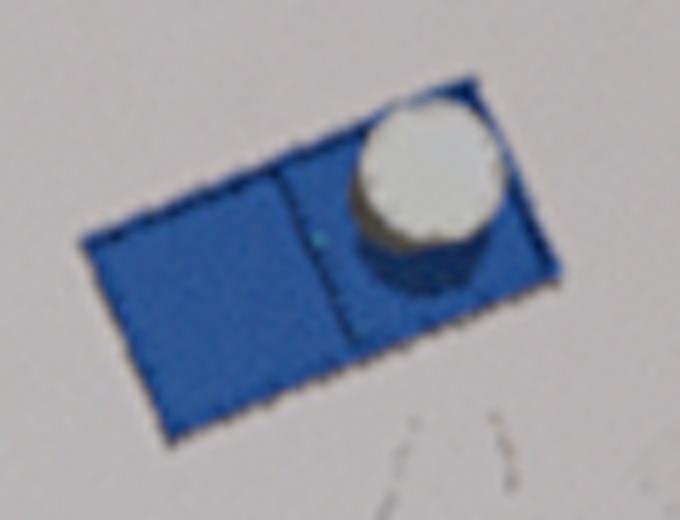

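```bash
cat > m.py <<'E'
from h import *
def fit(t,show=True):
    f=lambda x,y,z,u0=230,v0=140,k=7:onz(t,(x+.5)/k-.5+u0,(y+.5)/k-.5+v0,z)
    bl,br=f(105,190,.065),f(465,88,.065); pl,pr=f(175,412,.065),f(525,318,.065); fl,fr=f(225,570,.025),f(572,470,.025)
    return bl,br,pl,pr,fl,fr
E
python3 - <<'E'
from m import *
t=cam("top");s=cam("side")
bl,br,pl,pr,fl,fr=fit(t)
print("widths",[np.round(np.linalg.norm(a[:2]-b[:2]),3) for a,b in((bl,br),(pl,pr),(fl,fr))])
print("lens",[np.round(np.linalg.norm(a[:2]-b[:2]),3) for a,b in((bl,fl),(br,fr),(pl,fl),(pr,fr))])
for a,b in((br,bl),(pr,pl),(fr,fl)): print("yaw y",np.degrees(np.arctan2(*(a-b)[[1,0]]))-90+180 if 0 else np.degrees(np.arctan2((b-a)[1],(b-a)[0]))-90)
for a,b in((fl,bl),(fr,br)): print("yaw x",np.degrees(np.arctan2((b-a)[1],(b-a)[0])))
c=(bl+br+fl+fr)/4;print("c",c)
P=pts(t)
Ps=pts(s)
# cup: lid centre at z .152 both views
tl=[b for b in blobs(t,(20,150,120),(32,255,255)) if b[0][4]>200][0]
sl=[b for b in blobs(s,(20,150,120),(32,255,255)) if b[0][4]>200][0]
for nm,PP,m in(("t",P,tl[2]),("s",Ps,sl[2])):
    q=PP[m];q=q[abs(q[:,2]-.152)<.006];print(nm,"lid",q.mean(0),cv2.minEnclosingCircle(q[:,:2].astype(np.float32)))
# platform: dark pixels at z~.086
for nm,d,PP in(("t",t,P),("s",s,Ps)):
    m=(abs(PP[...,2]-.086)<.005)&(d["img"].max(-1)<70)&(np.hypot(PP[...,0]-.64,PP[...,1]-.075)<.075)
    q=PP[m];print(nm,"plat",len(q),cv2.minEnclosingCircle(q[:,:2].astype(np.float32)))
# tray
g=lambda x,y,z:f(x,y,z)
k=8;cs=[onz(t,(x+.5)/k-.5+360,(y+.5)/k-.5+180,.016) for x,y in((80,240),(475,75),(562,280),(170,445))]
for i in range(4): 
    e=cs[(i+1)%4]-cs[i];print("tray e",np.linalg.norm(e),np.degrees(np.arctan2(e[1],e[0])))
print("tray c",np.mean(cs,0),np.round(cs,3).tolist())
m=(abs(P[...,2]-.07)<.006)&(np.hypot(P[...,0]-.545,P[...,1]+.335)<.06)
print("white",cv2.minEnclosingCircle(P[m][:,:2].astype(np.float32)),P[m].mean(0))
E
```

```text
widths [np.float64(0.168), np.float64(0.16), np.float64(0.163)]
lens [np.float64(0.174), np.float64(0.174), np.float64(0.068), np.float64(0.065)]
yaw y 14.632280446637878
yaw y 13.674231727951195
yaw y 14.636914604553468
yaw x 15.778316428689193
yaw x 14.25855891930598
c [0.6219235  0.06625167 0.045     ]
t lid [0.64590044 0.07641258 0.15252805] ((0.6464681625366211, 0.07703886926174164), 0.027565715834498405)
s lid [0.64198612 0.079462   0.15052389] ((0.6409171223640442, 0.07981448620557785), 0.027937354519963264)
t plat 302 ((0.6541404724121094, 0.07654817402362823), 0.0454089418053627)
s plat 409 ((0.6510562300682068, 0.07936348021030426), 0.046094860881567)
tray e 0.17254495457213753 -68.85960497053682
tray e 0.08856104794842408 -160.9461926295059
tray e 0.16964185886360508 111.1014655087217
tray e 0.08838764835249305 20.932082991259772
tray c [ 0.53484748 -0.3157034   0.016     ] [[0.545, -0.22, 0.016], [0.608, -0.381, 0.016], [0.524, -0.41, 0.016], [0.463, -0.252, 0.016]]
white ((0.5623559355735779, -0.34923648834228516), 0.027745330706238747) [ 0.5614402  -0.34913074  0.07012143]
```

```bash
python3 - <<'E'
from m import *
t=cam("top");s=cam("side")
yaw=np.radians(14.6);c=np.array([.622,.066,0])
R=np.array([[np.cos(yaw),-np.sin(yaw),0],[np.sin(yaw),np.cos(yaw),0],[0,0,1]])
a=np.radians(30);n=np.array([-np.sin(a),0,np.cos(a)]);up=np.array([np.cos(a),0,np.sin(a)]);left=np.array([0,1,0])
p0=np.array([-.0554,0,.045])
print("grip pred",c+R@(p0+.027*n),"axis",R@n)
for nm,d in(("t",t),("s",s)):
    L=(pts(d)-c)@R-p0; h=L@n; U=L@up; W=L[...,1]
    m0=(abs(U)<.036)&(abs(W)<.08)&(abs(h)<.006);print(nm,"panel h",np.median(h[m0]),m0.sum())
    m=(h>.033)&(h<.05)&(abs(U)<.035)&(abs(W)<.04)
    q=np.stack([-W[m],U[m]],1); print(nm,"bar top",m.sum(),q.mean(0),np.median(h[m]),cv2.minAreaRect(q.astype(np.float32)))
    u,v,_=np.linalg.svd(q-q.mean(0)); print("dir",v[0],np.degrees(np.arctan2(v[0][0],v[0][1])))
    vv,uu=np.nonzero(m);print("pix",uu.min(),uu.max(),vv.min(),vv.max())
    img=d["img"]; w=m&(img.min(-1)>100);print("white pts right,up",np.round(np.stack([-W[w],U[w]],1).mean(0),4),w.sum())
    hsv=cv2.cvtColor(img,cv2.COLOR_BGR2HSV);rd=((hsv[...,0]<8)|(hsv[...,0]>172))&(hsv[...,1]>120)&(hsv[...,2]>70)&(abs(U)<.05)&(abs(W)<.05)&(abs(h)<.02)
    print("red r,u",-W[rd].mean(),U[rd].mean(),rd.sum())
    sk=(h>.004)&(h<.016)&(abs(U)<.03)&(abs(W)<.03)
    print("skirt",(-W[sk]).mean(),U[sk].mean(),sk.sum())
E
```

```text
grip pred [0.55532484 0.04863242 0.06838269] axis [-0.48385459 -0.12603468  0.8660254 ]
t panel h -0.0002128944502991197 901
t bar top 60 [-0.00163892  0.00326505] 0.040476753970251016 ((-0.0017051752656698227, 0.0032107029110193253), (0.013185588642954826, 0.042689014226198196), 36.30500411987305)Traceback (most recent call last):
  File "<stdin>", line 13, in <module>
IndexError: invalid index to scalar variable.
```

```bash
cat > k.py <<'E'
from h import *
yaw=np.radians(14.6);c=np.array([.622,.066,0])
R=np.array([[np.cos(yaw),-np.sin(yaw),0],[np.sin(yaw),np.cos(yaw),0],[0,0,1]])
a=np.radians(30);n=np.array([-np.sin(a),0,np.cos(a)]);up=np.array([np.cos(a),0,np.sin(a)])
p0=np.array([-.0554,0,.045])
def knob(d,nm):
    L=(pts(d)-c)@R-p0; h=L@n; U=L@up; W=L[...,1]
    m=(h>.033)&(h<.05)&(abs(U)<.035)&(abs(W)<.04)
    q=np.stack([-W[m],U[m]],1); rc=cv2.minAreaRect(q.astype(np.float32))
    v=np.linalg.svd(q-q.mean(0))[2][0]
    img=d["img"]; w=m&(img.min(-1)>100); wp=np.stack([-W[w],U[w]],1).mean(0) if w.any() else q.mean(0)
    if v@(wp-np.array(rc[0]))<0: v=-v
    ck=np.degrees(np.arctan2(v[0],v[1]))%360
    print(nm,"n",m.sum(),"ctr r,u",np.round(rc[0],4),"size",np.round(rc[1],4),"h",round(float(np.median(h[m])),4),"white",np.round(wp,4),w.sum(),"clockdeg",round(ck,1),"angle",round(np.radians((ck-210)%360),2))
    hsv=cv2.cvtColor(img,cv2.COLOR_BGR2HSV);rd=((hsv[...,0]<8)|(hsv[...,0]>172))&(hsv[...,1]>120)&(hsv[...,2]>70)&(abs(U)<.05)&(abs(W)<.05)&(abs(h)<.02)
    if rd.any(): print("red r,u",-W[rd].mean(),U[rd].mean(),rd.sum())
E
python3 - <<'E'
from k import *
knob(cam("top"),"t");knob(cam("side"),"s")
E
```

```text
t n 62 ctr r,u [-0.0018  0.0025] size [0.0131 0.0436] h 0.0409 white [-0.0089  0.0101] 9 clockdeg 324.3 angle 1.99
red r,u -0.017077158186943116 -0.027695427002965622 5
s n 79 ctr r,u [-0.0042 -0.001 ] size [0.013  0.0437] h 0.0402 white [-0.0124  0.0096] 9 clockdeg 323.1 angle 1.97
red r,u -0.018344960591605803 -0.02913576837019446 6
```

Both views agree on the knob: angle about 1.98 rad, and the bar measures 44 x 13 mm. Its axis is near (0.5555, 0.0517) at grip height, with the bar heading 54.6°. I'll rise, travel over and turn the jaws to -35.4°.

Call:
{"op": "arm_command", "data": {"plan": [{"z": 40},{"z": 30,"x": 10,"y": 20},{"x": 20,"y": 45},{"x": 20,"y": 45},{"x": 20,"y": 45},{"x": 20,"y": 45,"twist": 0.1},{"x": 20,"y": 45,"twist": 0.1},{"x": 20,"y": 45,"twist": 0.1},{"x": 20,"y": 45,"twist": 0.1},{"x": 20,"y": 45,"twist": 0.08},{"x": 20,"y": 45},{"x": 20,"y": 45}], "gripper": -1, "force": 20}}

```text
validation failed for argument at $.pl...
```

Call:
{"op": "arm_command", "data": {"plan": [{"x": 0,"y": 0,"z": 40,"twist": 0},{"x": 10,"y": 20,"z": 30,"twist": 0},{"x": 20,"y": 45,"z": 0,"twist": 0},{"x": 20,"y": 45,"z": 0,"twist": 0},{"x": 20,"y": 45,"z": 0,"twist": 0},{"x": 20,"y": 45,"z": 0,"twist": 0.1},{"x": 20,"y": 45,"z": 0,"twist": 0.1},{"x": 20,"y": 45,"z": 0,"twist": 0.1},{"x": 20,"y": 45,"z": 0,"twist": 0.1},{"x": 20,"y": 45,"z": 0,"twist": 0.08},{"x": 20,"y": 45,"z": 0,"twist": 0},{"x": 20,"y": 45,"z": 0,"twist": 0}], "gripper": -1, "force": 20}}

```text
clock: 1.75
position: [0.4792, -0.057, 0.3006]
ee_rot: [[0.818, 0.001, 0.575], [-0.575, 0.002, 0.818], [-0.001, -1.0, 0.002]]
force: [0.8, -0.8, 0.3]
gripper_width: 1.003
```

Call:
{"op": "arm_command", "data": {"plan": [{"x": 25,"y": 36,"z": 0,"twist": 0},{"x": 24,"y": 36,"z": 0,"twist": 0},{"x": 20,"y": 32,"z": -20,"twist": 0},{"x": 0,"y": 0,"z": -40,"twist": 0},{"x": 0,"y": 0,"z": -40,"twist": 0},{"x": 0,"y": 0,"z": -20,"twist": 0},{"x": 0,"y": 0,"z": 0,"twist": 0}]}}

```text
clock: 2.45
position: [0.5511, 0.0604, 0.1778]
ee_rot: [[0.825, 0.006, 0.565], [-0.565, 0.004, 0.825], [0.003, -1.0, 0.006]]
force: [0.8, -0.2, -0.3]
gripper_width: 1.006
```

```bash
python3 - <<'E'
from k import *
o=r.get_obs();print(o["clock"],o["position"],np.degrees(np.arctan2(o["ee_rot"][1,0],o["ee_rot"][0,0])),o["q"])
t=cam("top");s=cam("side");crop(t,230,140,110,95,"pics/t2.png",7);crop(s,205,160,130,110,"pics/s2.png",6)
E
```

```text
2.45 [0.55110316 0.06037643 0.17783212] -34.42495681565996 [ 0.0456988  -0.04171964  1.46004782  0.0033745   1.71713432  0.64702078]
```

View pics/s2.png

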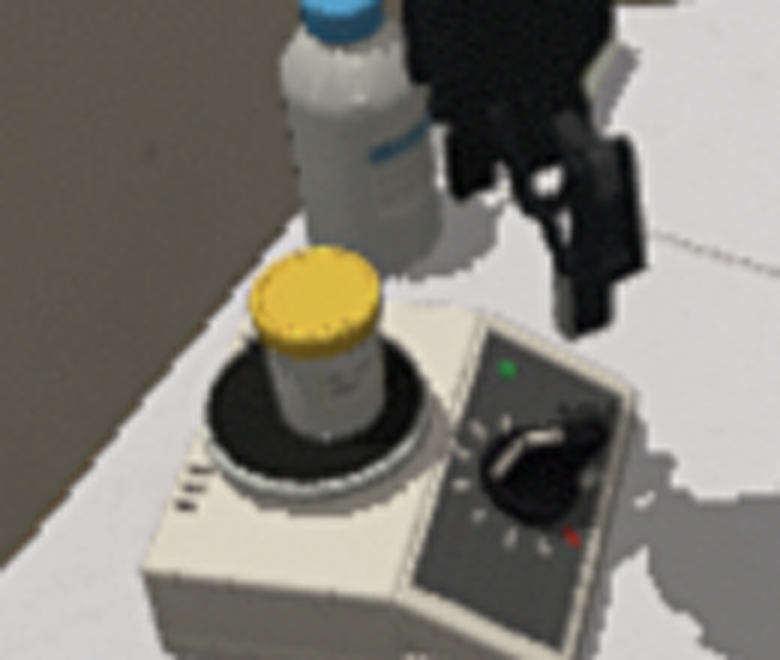

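The gripper hangs above the knob, well clear of the cup, and the bar still points the same way. I'll centre in y and go down.

Call:
{"op": "arm_command", "data": {"plan": [{"x": 0,"y": -10,"z": -20,"twist": -0.015},{"x": 0,"y": 0,"z": -25,"twist": 0},{"x": 0,"y": 0,"z": -25,"twist": 0},{"x": 0,"y": 0,"z": -15,"twist": 0},{"x": 0,"y": 0,"z": 0,"twist": 0},{"x": 0,"y": 0,"z": 0,"twist": 0}], "gripper": -0.2}}

```text
clock: 3.15
position: [0.5589, 0.0487, 0.1102]
ee_rot: [[0.814, 0.035, 0.58], [-0.58, 0.004, 0.814], [0.026, -0.999, 0.024]]
force: [-0.3, 0.3, 0.2]
gripper_width: 0.598
```

Call:
{"op": "arm_command", "data": {"plan": [{"x": 0,"y": 0,"z": 0,"twist": 0}]}}

```text
clock: 3.25
position: [0.5596, 0.0487, 0.1119]
ee_rot: [[0.814, 0.037, 0.58], [-0.58, 0.004, 0.814], [0.028, -0.999, 0.025]]
force: [0.3, 0.2, 0.6]
gripper_width: 0.599
```

```bash
python3 - <<'E'
from k import *
o=r.get_obs();print({k:np.round(v,3).tolist() for k,v in o.items()})
t=cam("top");s=cam("side");crop(t,230,140,110,95,"pics/t3.png",7);crop(s,205,160,130,110,"pics/s3.png",6)
o=r.get_obs();print({k:np.round(v,3).tolist() for k,v in o.items()})
E
```

```text
{'clock': 3.25, 'q': [0.024, -0.037, 1.572, 0.003, 1.569, 0.643], 'dq': [-0.002, -0.011, -0.027, 0.0, 0.007, 0.001], 'tau': [-0.031, -39.871, -41.428, 0.014, -0.216, -0.0], 'position': [0.56, 0.049, 0.112], 'ee_rot': [[0.814, 0.037, 0.58], [-0.58, 0.004, 0.814], [0.028, -0.999, 0.025]], 'force': [0.341, 0.167, 0.583], 'ft_torque': [0.033, 0.045, 0.008], 'gripper_width': 0.599}
{'clock': 3.35, 'q': [0.024, -0.037, 1.572, 0.003, 1.568, 0.643], 'dq': [0.002, 0.005, 0.011, -0.002, -0.004, 0.0], 'tau': [-0.034, -39.77, -41.428, 0.015, -0.173, 0.0], 'position': [0.56, 0.049, 0.112], 'ee_rot': [[0.814, 0.038, 0.58], [-0.58, 0.004, 0.814], [0.028, -0.999, 0.025]], 'force': [0.426, 0.535, 0.995], 'ft_torque': [-0.06, -0.01, 0.042], 'gripper_width': 0.599}
```

View pics/s3.png

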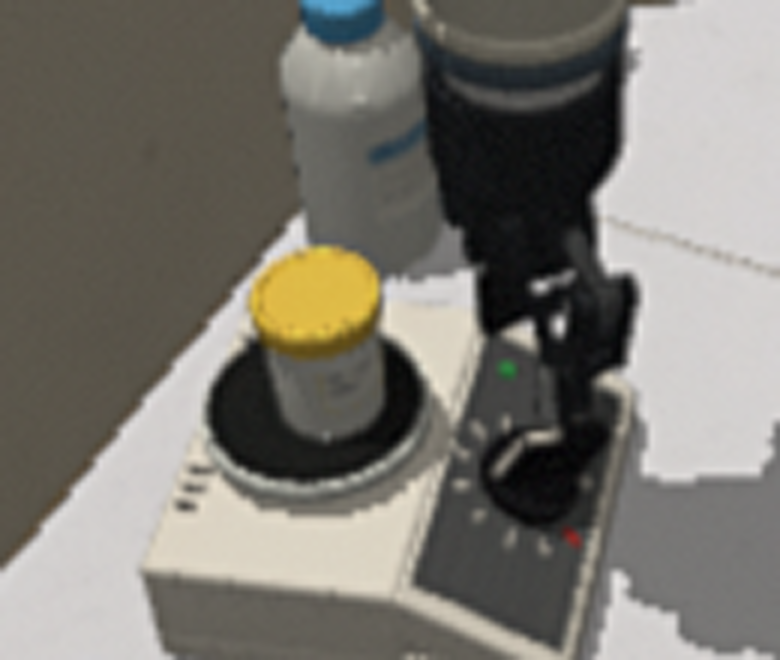

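View pics/t3.png

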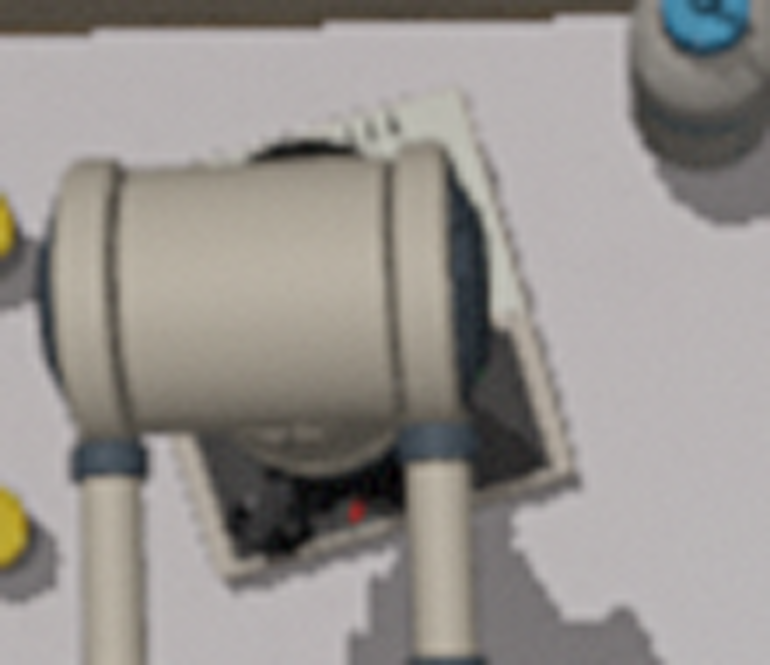

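Call:
{"op": "arm_command", "data": {"plan": [{"x": -3,"y": 1,"z": -10,"twist": 0},{"x": -3,"y": 1,"z": -10,"twist": 0},{"x": -2,"y": 0,"z": -10,"twist": 0},{"x": 0,"y": 0,"z": 0,"twist": 0}]}}

```text
clock: 3.75
position: [0.5513, 0.0511, 0.0806]
ee_rot: [[0.814, 0.039, 0.579], [-0.58, 0.004, 0.815], [0.029, -0.999, 0.026]]
force: [-0.5, 0.7, -0.3]
gripper_width: 0.599
```

Call:
{"op": "arm_command", "data": {"plan": [{"x": 0,"y": 0,"z": -6,"twist": 0},{"x": 0,"y": 0,"z": -5,"twist": 0},{"x": 0,"y": 0,"z": 0,"twist": 0}]}}

```text
clock: 4.05
position: [0.5507, 0.0512, 0.0678]
ee_rot: [[0.814, 0.038, 0.579], [-0.58, 0.004, 0.815], [0.028, -0.999, 0.025]]
force: [0.1, -0.5, -1.3]
gripper_width: 0.599
```

```bash
python3 - <<'E'
from k import *
s=cam("side");crop(s,245,180,90,75,"pics/s4.png",8)
E
```

```text
(no output)
```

View pics/s4.png

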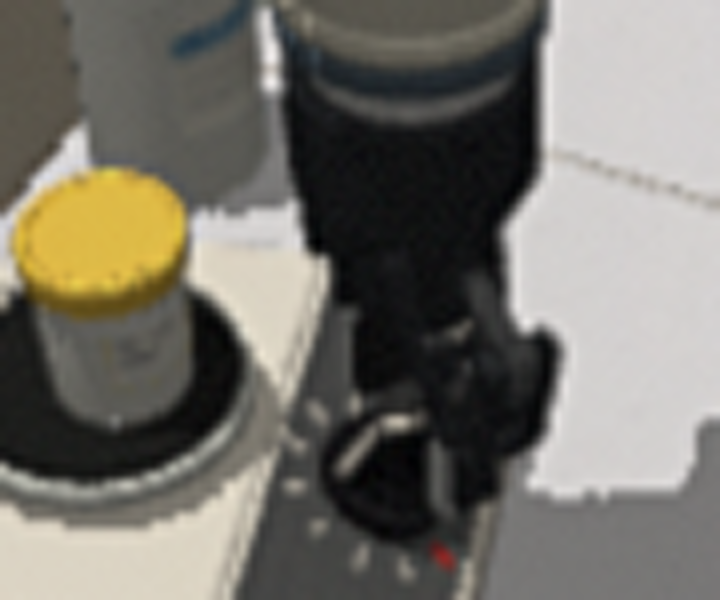

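The fingers straddle the bar. Closing gently.

Call:
{"op": "arm_command", "data": {"plan": [{"x": 0,"y": 0,"z": 0,"twist": 0},{"x": 0,"y": 0,"z": 0,"twist": 0},{"x": 0,"y": 0,"z": 0,"twist": 0},{"x": 0,"y": 0,"z": 0,"twist": 0},{"x": 0,"y": 0,"z": 0,"twist": 0}], "gripper": 1, "force": 20}}

```text
clock: 4.6
position: [0.5521, 0.0505, 0.0692]
ee_rot: [[0.814, 0.041, 0.58], [-0.58, 0.003, 0.814], [0.032, -0.999, 0.027]]
force: [0.6, -0.5, -1.3]
gripper_width: 0.174
```

Call:
{"op": "arm_command", "data": {"plan": [{"x": 0,"y": 0,"z": 0,"twist": 0.08},{"x": 0,"y": 0,"z": 0,"twist": 0.08},{"x": 0,"y": 0,"z": 0,"twist": 0.08},{"x": 0,"y": 0,"z": 0,"twist": 0.08},{"x": 0,"y": 0,"z": 0,"twist": 0}]}}

```text
clock: 5.1
position: [0.5516, 0.05, 0.0694]
ee_rot: [[0.958, 0.037, 0.285], [-0.285, 0.015, 0.958], [0.031, -0.999, 0.025]]
force: [-0.9, 0.7, -0.3]
gripper_width: 0.172
```

```bash
python3 - <<'E'
from k import *
o=r.get_obs();print(np.degrees(np.arctan2(o["ee_rot"][1,0],o["ee_rot"][0,0])),o["ft_torque"])
s=cam("side");crop(s,245,180,90,75,"pics/s5.png",8)
E
```

```text
-16.58542221310124 [-0.16792496 -0.36620555 -0.15824647]
```

View pics/s5.png

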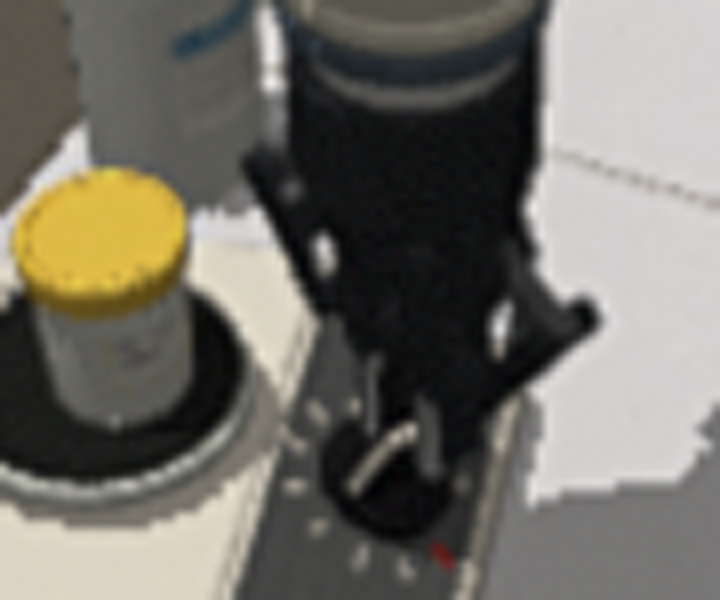

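The pinch is turning the knob, and the white line has moved anticlockwise. A knuckle will sweep toward the cup, so I'll measure that clearance first.

```bash
python3 - <<'E'
from k import *
o=r.get_obs();s=cam("side");P=pts(s)
D=(P-o["position"])@o["ee_rot"]  # tool coords
dark=s["img"].max(-1)<60
m=dark&(abs(D[...,0])<.1)&(abs(D[...,2])<.06)&(D[...,1]<-.02)&(D[...,1]>-.13)
for a in np.arange(-.12,-.01,.01):
    k=m&(D[...,1]>a)&(D[...,1]<=a+.01)
    if k.sum(): print(round(-a,2),"z",round(P[...,2][k].mean(),3),k.sum(),np.round(np.percentile(D[...,0][k],[2,98]),3))
E
```

```text
0.12 z 0.182 38 [-0.042 -0.022]
0.11 z 0.173 70 [-0.049  0.011]
0.1 z 0.164 126 [-0.064  0.058]
0.09 z 0.155 77 [-0.058  0.059]
0.08 z 0.145 83 [-0.054  0.052]
0.07 z 0.135 62 [-0.047  0.047]
0.06 z 0.123 73 [-0.041  0.04 ]
0.05 z 0.116 52 [-0.034  0.031]
0.04 z 0.105 26 [-0.023  0.021]
0.03 z 0.094 30 [-0.023  0.018]
```

Knuckle reach at lid height is about 55 mm, against about 65 mm to the lid edge, so it clears. Continuing the turn.

Call:
{"op": "arm_command", "data": {"plan": [{"x": 0,"y": 0,"z": 0,"twist": 0.09},{"x": 0,"y": 0,"z": 0,"twist": 0.09},{"x": 0,"y": 0,"z": 0,"twist": 0.09},{"x": 0,"y": 0,"z": 0,"twist": 0.09},{"x": 0,"y": 0,"z": 0,"twist": 0.09},{"x": 0,"y": 0,"z": 0,"twist": 0.09},{"x": 0,"y": 0,"z": 0,"twist": 0}]}}

```text
clock: 5.9
position: [0.5502, 0.0503, 0.0715]
ee_rot: [[0.967, 0.022, -0.252], [0.252, 0.031, 0.967], [0.029, -0.999, 0.025]]
force: [-0.1, 0.1, -0.7]
gripper_width: 0.171
```

```bash
python3 - <<'E'
from k import *
o=r.get_obs();print(np.degrees(np.arctan2(o["ee_rot"][1,0],o["ee_rot"][0,0])),o["ft_torque"])
s=cam("side");crop(s,245,180,90,75,"pics/s6.png",8)
E
```

```text
14.586030232807733 [-0.11096123 -0.28446792 -0.06024987]
```

View pics/s6.png

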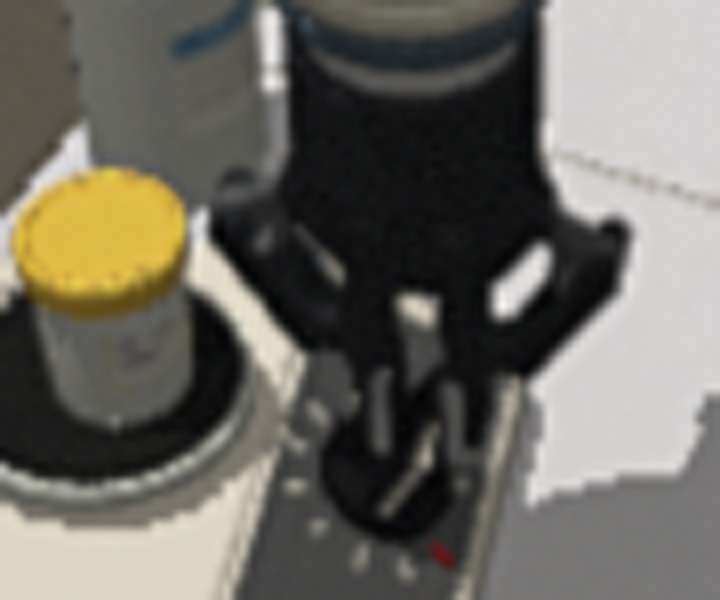

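The bar is now horizontal, at about 9 o'clock, and the cup is untouched. Continuing, with a slight press down.

Call:
{"op": "arm_command", "data": {"plan": [{"x": 0,"y": 0,"z": -1,"twist": 0.09},{"x": 0,"y": 0,"z": -1,"twist": 0.09},{"x": 0,"y": 0,"z": -1,"twist": 0.09},{"x": 0,"y": 0,"z": 0,"twist": 0.09},{"x": 0,"y": 0,"z": 0,"twist": 0.09},{"x": 0,"y": 0,"z": 0,"twist": 0.09},{"x": 0,"y": 0,"z": 0,"twist": 0.09},{"x": 0,"y": 0,"z": 0,"twist": 0.09},{"x": 0,"y": 0,"z": 0,"twist": 0.09},{"x": 0,"y": 0,"z": 0,"twist": 0}]}}

```text
clock: 6.95
position: [0.5474, 0.0497, 0.0739]
ee_rot: [[0.489, -0.012, -0.872], [0.872, 0.034, 0.489], [0.024, -0.999, 0.027]]
force: [-0.2, -0.3, -0.3]
gripper_width: 0.151
```

```bash
python3 - <<'E'
from k import *
o=r.get_obs();print(np.degrees(np.arctan2(o["ee_rot"][1,0],o["ee_rot"][0,0])),o["ft_torque"])
s=cam("side");crop(s,245,180,90,75,"pics/s7.png",8)
E
```

```text
60.685598965781566 [-0.01106003 -0.03585357  0.05229986]
```

View pics/s7.png

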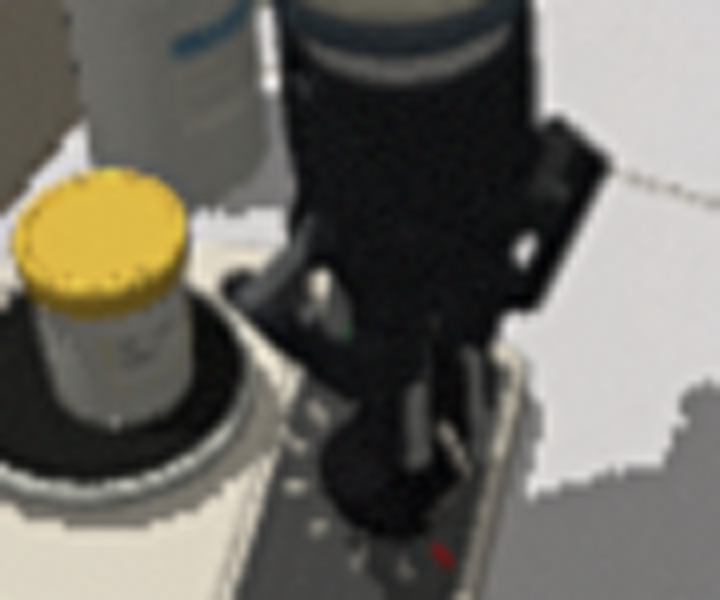

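Call:
{"op": "arm_command", "data": {"plan": [{"x": 1,"y": 0,"z": -3,"twist": 0},{"x": 1,"y": 0,"z": -2,"twist": 0.07},{"x": 0,"y": 0,"z": 0,"twist": 0.07},{"x": 0,"y": 0,"z": 0,"twist": 0.07},{"x": 0,"y": 0,"z": 0,"twist": 0.07},{"x": 0,"y": 0,"z": 0,"twist": 0.07}]}}

```text
clock: 7.6
position: [0.5466, 0.0487, 0.0746]
ee_rot: [[0.175, -0.027, -0.984], [0.984, 0.025, 0.174], [0.02, -0.999, 0.031]]
force: [-5.5, -1.3, 3.7]
gripper_width: 0.141
```

```bash
python3 - <<'E'
from k import *
o=r.get_obs();print(np.degrees(np.arctan2(o["ee_rot"][1,0],o["ee_rot"][0,0])),o["ft_torque"])
s=cam("side");crop(s,245,180,90,75,"pics/s8.png",8)
E
```

```text
79.94574476038666 [-0.14782499  0.6534477  -0.35431409]
```

View pics/s8.png

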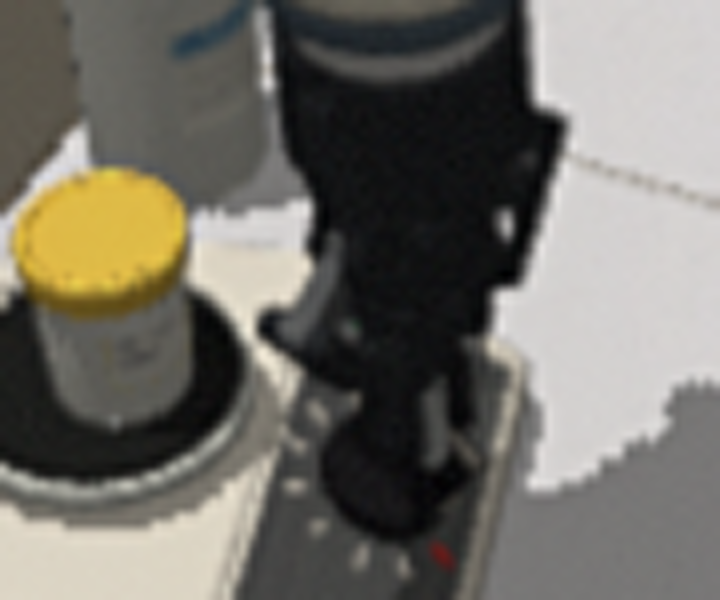

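The wrist moment jumped to 0.35 N m at heading 80° (stop expected at about 71°), so the knob is at its stop. I'll open, rise and check.

Call:
{"op": "arm_command", "data": {"plan": [{"x": 0,"y": 0,"z": 0,"twist": 0},{"x": 0,"y": 0,"z": 0,"twist": 0},{"x": 0,"y": 0,"z": 0,"twist": 0},{"x": 0,"y": 0,"z": 10,"twist": 0},{"x": 0,"y": 0,"z": 20,"twist": 0},{"x": 0,"y": 0,"z": 25,"twist": 0},{"x": 0,"y": 0,"z": 30,"twist": 0},{"x": -10,"y": -20,"z": 30,"twist": 0},{"x": -20,"y": -40,"z": 20,"twist": 0},{"x": -20,"y": -40,"z": 0,"twist": 0},{"x": -20,"y": -30,"z": 0,"twist": 0},{"x": 0,"y": 0,"z": 0,"twist": 0}], "gripper": -0.3}}

```text
clock: 8.85
position: [0.4743, -0.0833, 0.2204]
ee_rot: [[0.183, -0.02, -0.983], [0.983, 0.023, 0.183], [0.019, -1.0, 0.024]]
force: [-0.4, 0.3, 0.7]
gripper_width: 0.652
```

```bash
python3 - <<'E'
from k import *
o=r.get_obs();print(np.degrees(np.arctan2(o["ee_rot"][1,0],o["ee_rot"][0,0])),o["ft_torque"])
t=cam("top");s=cam("side");crop(s,215,190,110,90,"pics/s9.png",7);crop(t,230,140,110,95,"pics/t9.png",7)
knob(t,"t");knob(s,"s")
for nm,d in(("t",t),("s",s)):
    PP=pts(d)
    for b in blobs(d,(20,150,120),(32,255,255),100):
        q=PP[b[2]];q=q[abs(q[:,2]-.152)<.006]
        if len(q)>30: print(nm,"lid",q.mean(0),cv2.minEnclosingCircle(q[:,:2].astype(np.float32)))
E
```

```text
79.4535182879939 [ 0.0074138   0.07225226 -0.00340118]
t n 60 ctr r,u [-0.0019  0.0028] size [0.0452 0.0118] h 0.0416 white [-0.007  -0.0112] 6 clockdeg 208.5 angle 6.26
s n 93 ctr r,u [-0.004  -0.0019] size [0.0437 0.0146] h 0.04 white [-0.0072 -0.01  ] 4 clockdeg 209.3 angle 6.27
red r,u -0.01818982029258493 -0.029544341450956923 7
t lid [0.64556337 0.07601628 0.15247527] ((0.6463918089866638, 0.07634440064430237), 0.02679017372429371)
s lid [0.64206242 0.07952166 0.1504386 ] ((0.6422748565673828, 0.07841866463422775), 0.02674200013279915)
```

View pics/s9.png

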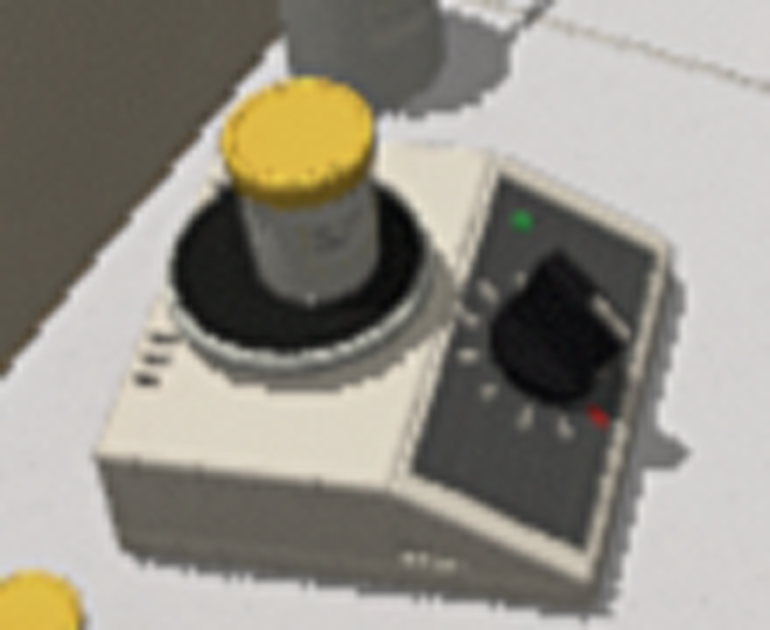

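View pics/t9.png

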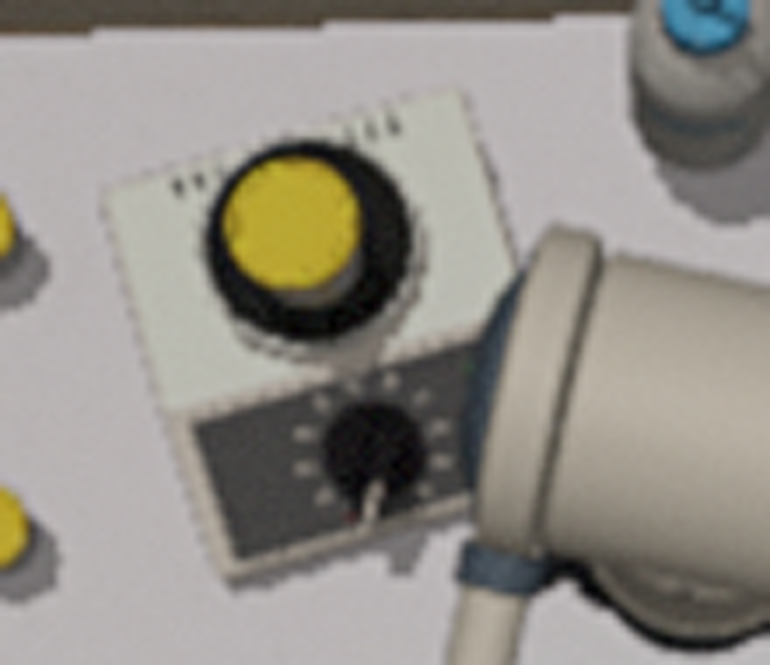

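The knob bar measures 209° clock in both views, so it is at the off tick (0). The cup is still at about (0.644, 0.078), so I'll move above it and turn the jaws to 21°, the tray's x.

Call:
{"op": "arm_command", "data": {"plan": [{"x": 10,"y": 10,"z": 15,"twist": -0.1},{"x": 20,"y": 18,"z": 10,"twist": -0.1},{"x": 20,"y": 18,"z": 0,"twist": -0.1},{"x": 20,"y": 18,"z": 0,"twist": -0.1},{"x": 20,"y": 18,"z": 0,"twist": -0.1},{"x": 20,"y": 18,"z": 0,"twist": -0.1},{"x": 20,"y": 18,"z": 0,"twist": -0.1},{"x": 15,"y": 18,"z": 0,"twist": -0.1},{"x": 10,"y": 15,"z": 0,"twist": -0.1},{"x": 5,"y": 8,"z": 0,"twist": -0.08},{"x": 0,"y": 0,"z": 0,"twist": 0}], "gripper": -1}}

```text
clock: 10.05
position: [0.6443, 0.1018, 0.2416]
ee_rot: [[0.928, 0.007, -0.372], [0.372, 0.035, 0.928], [0.02, -0.999, 0.03]]
force: [-1.2, -0.3, -0.0]
gripper_width: 0.994
```

Call:
{"op": "arm_command", "data": {"plan": [{"x": 0,"y": -8,"z": 0,"twist": 0},{"x": 0,"y": -8,"z": 0,"twist": 0},{"x": 0,"y": -6,"z": 0,"twist": 0},{"x": 0,"y": 0,"z": -12,"twist": 0},{"x": 0,"y": 0,"z": -12,"twist": 0},{"x": 0,"y": 0,"z": -12,"twist": 0},{"x": 0,"y": 0,"z": 0,"twist": 0}]}}

```text
clock: 10.75
position: [0.6431, 0.0769, 0.2015]
ee_rot: [[0.926, 0.005, -0.377], [0.376, 0.035, 0.926], [0.018, -0.999, 0.031]]
force: [-0.4, 0.2, -1.0]
gripper_width: 0.999
```

Call:
{"op": "arm_command", "data": {"plan": [{"x": 0,"y": 2,"z": -12,"twist": 0},{"x": 0,"y": 0,"z": -12,"twist": 0},{"x": 0,"y": 0,"z": -12,"twist": 0},{"x": 0,"y": 0,"z": 0,"twist": 0}]}}

```text
clock: 11.15
position: [0.6424, 0.0795, 0.1611]
ee_rot: [[0.926, 0.004, -0.377], [0.377, 0.035, 0.926], [0.017, -0.999, 0.031]]
force: [-0.9, -0.6, 0.1]
gripper_width: 1.004
```

```bash
python3 - <<'E'
from k import *
s=cam("side");crop(s,215,150,110,100,"pics/s10.png",6)
E
```

```text
(no output)
```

View pics/s10.png

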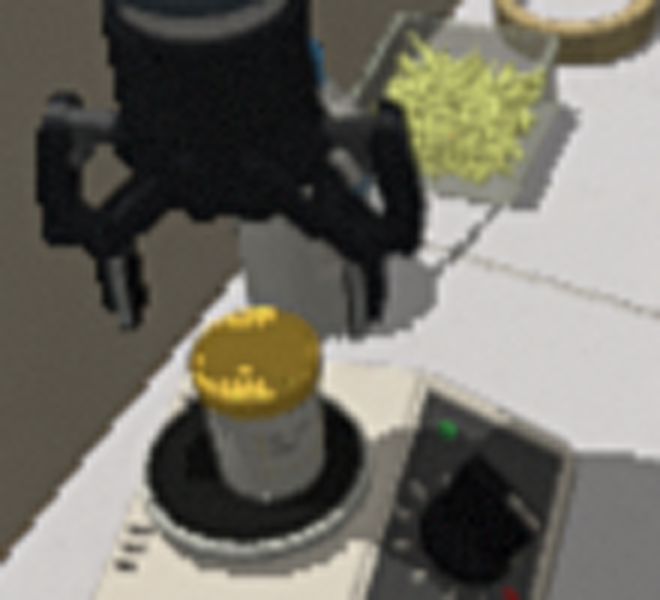

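The fingers straddle the lid symmetrically. Going down to TCP z of about 0.098.

Call:
{"op": "arm_command", "data": {"plan": [{"x": 2,"y": 0,"z": -12,"twist": 0},{"x": 0,"y": 0,"z": -12,"twist": 0},{"x": 0,"y": 0,"z": -12,"twist": 0},{"x": 0,"y": 0,"z": -12,"twist": 0},{"x": 0,"y": 0,"z": -9,"twist": 0},{"x": 0,"y": 0,"z": 0,"twist": 0}]}}

```text
clock: 11.8
position: [0.645, 0.0796, 0.1007]
ee_rot: [[0.926, 0.006, -0.377], [0.377, 0.035, 0.926], [0.019, -0.999, 0.03]]
force: [0.2, 0.7, -0.8]
gripper_width: 1.002
```

Call:
{"op": "arm_command", "data": {"plan": [{"x": 0,"y": 0,"z": 0,"twist": 0},{"x": 0,"y": 0,"z": 0,"twist": 0},{"x": 0,"y": 0,"z": 0,"twist": 0},{"x": 0,"y": 0,"z": 0,"twist": 0},{"x": 0,"y": 0,"z": 0,"twist": 0},{"x": 0,"y": 0,"z": 0,"twist": 0}], "gripper": 1, "force": 25}}

```text
clock: 12.4
position: [0.6459, 0.0796, 0.1028]
ee_rot: [[0.926, 0.009, -0.378], [0.377, 0.036, 0.926], [0.022, -0.999, 0.029]]
force: [-0.5, 0.1, -0.3]
gripper_width: 0.618
```

```bash
python3 - <<'E'
from k import *
s=cam("side");crop(s,215,150,110,100,"pics/s11.png",6)
E
```

```text
(no output)
```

View pics/s11.png

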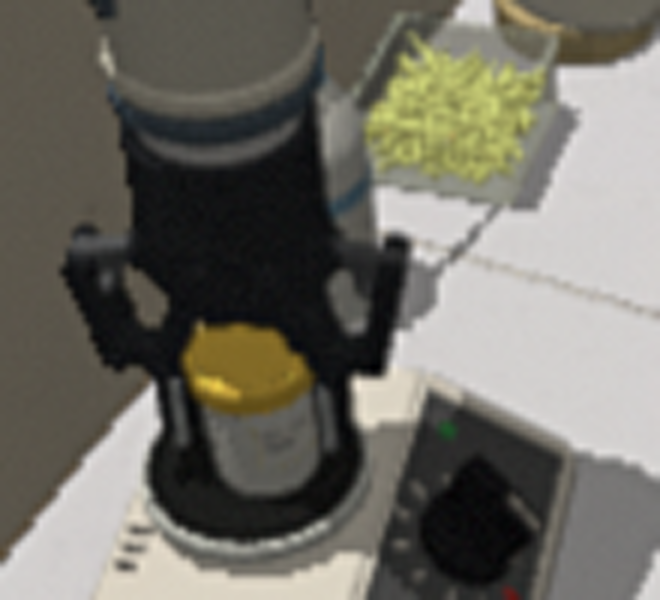

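Call:
{"op": "arm_command", "data": {"plan": [{"x": 0,"y": 0,"z": 0,"twist": 0},{"x": 0,"y": 0,"z": 0,"twist": 0},{"x": 0,"y": 0,"z": 0,"twist": 0},{"x": 0,"y": 0,"z": 0,"twist": 0}], "force": 35}}

```text
clock: 12.85
position: [0.6459, 0.0796, 0.1028]
ee_rot: [[0.926, 0.009, -0.377], [0.377, 0.036, 0.926], [0.022, -0.999, 0.03]]
force: [0.1, -0.2, -1.2]
gripper_width: 0.607
```

```bash
python3 - <<'E'
from k import *
s=cam("side");crop(s,215,170,90,80,"pics/s12.png",8)
E
```

```text
(no output)
```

View pics/s12.png

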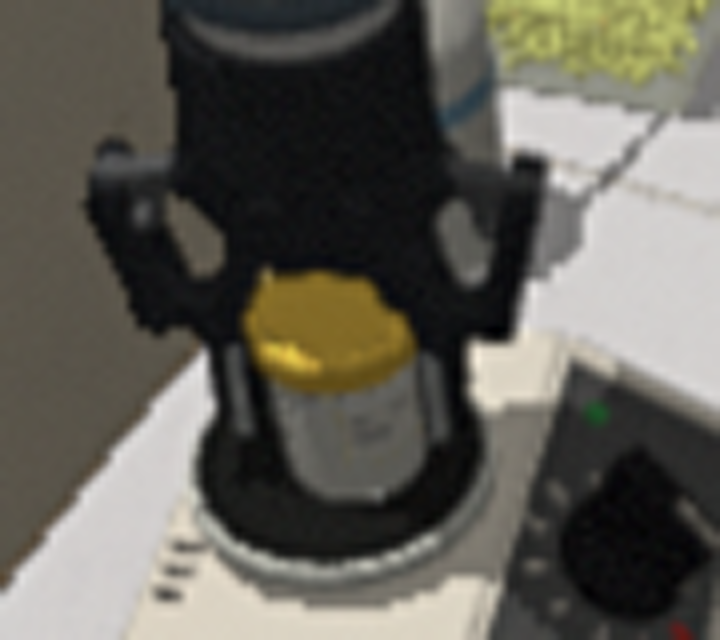

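The grip has settled at 0.607 (about 51 mm, which fits the body). Lifting.

Call:
{"op": "arm_command", "data": {"plan": [{"x": 0,"y": 0,"z": 8,"twist": 0},{"x": 0,"y": 0,"z": 10,"twist": 0},{"x": 0,"y": 0,"z": 12,"twist": 0},{"x": 0,"y": 0,"z": 12,"twist": 0},{"x": 0,"y": 0,"z": 12,"twist": 0},{"x": 0,"y": 0,"z": 0,"twist": 0}]}}

```text
clock: 13.5
position: [0.6463, 0.0797, 0.1637]
ee_rot: [[0.926, 0.012, -0.378], [0.377, 0.036, 0.926], [0.025, -0.999, 0.029]]
force: [-0.5, 0.8, -0.4]
gripper_width: 0.612
```

```bash
python3 - <<'E'
from k import *
s=cam("side");crop(s,205,140,130,110,"pics/s13.png",6)
E
```

```text
(no output)
```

View pics/s13.png

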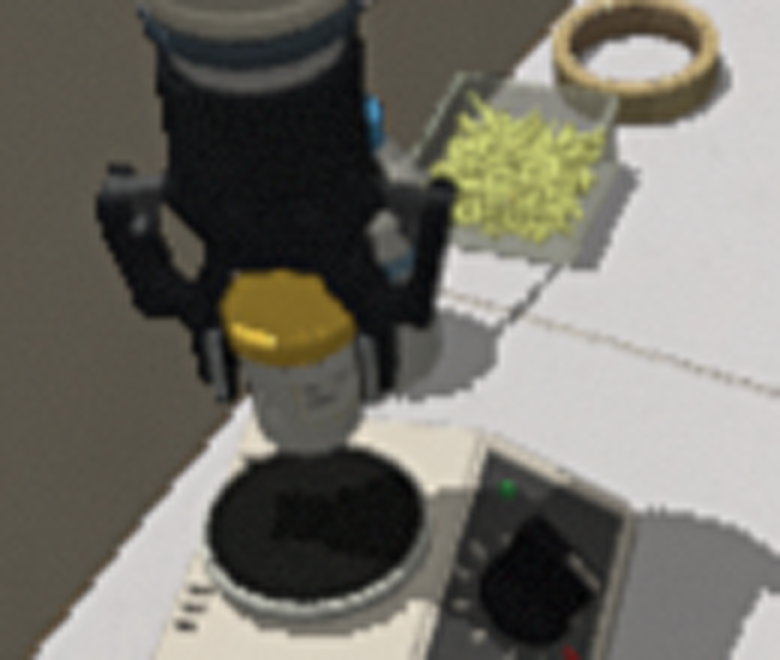

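The cup is held upright and clear of the platform. I'll back away from the bottle in -x, then carry it toward the tray.

Call:
{"op": "arm_command", "data": {"plan": [{"x": -15,"y": 0,"z": 10,"twist": 0},{"x": -20,"y": -5,"z": 10,"twist": 0},{"x": -20,"y": -10,"z": 5,"twist": 0},{"x": -20,"y": -15,"z": 0,"twist": 0},{"x": -18,"y": -20,"z": 0,"twist": 0},{"x": -12,"y": -25,"z": 0,"twist": 0},{"x": -6,"y": -28,"z": 0,"twist": 0},{"x": 0,"y": -30,"z": 0,"twist": 0},{"x": 0,"y": -30,"z": 0,"twist": 0},{"x": 0,"y": -30,"z": 0,"twist": 0},{"x": 0,"y": -25,"z": 0,"twist": 0},{"x": 0,"y": 0,"z": 0,"twist": 0}]}}

```text
clock: 14.75
position: [0.5269, -0.1446, 0.1815]
ee_rot: [[0.925, 0.002, -0.38], [0.38, 0.036, 0.924], [0.015, -0.999, 0.033]]
force: [-0.3, 0.2, -0.7]
gripper_width: 0.614
```

Call:
{"op": "arm_command", "data": {"plan": [{"x": -1,"y": -20,"z": 0,"twist": 0},{"x": -1,"y": -25,"z": 0,"twist": 0},{"x": -1,"y": -25,"z": 0,"twist": 0},{"x": 0,"y": -25,"z": -10,"twist": 0},{"x": 0,"y": -18,"z": -20,"twist": 0},{"x": 0,"y": -10,"z": -20,"twist": 0},{"x": 0,"y": 0,"z": -15,"twist": 0},{"x": 0,"y": 0,"z": 0,"twist": 0}]}}

```text
clock: 15.55
position: [0.5237, -0.2662, 0.1116]
ee_rot: [[0.924, -0.0, -0.383], [0.383, 0.042, 0.923], [0.016, -0.999, 0.039]]
force: [0.4, 0.2, -0.7]
gripper_width: 0.612
```

```bash
python3 - <<'E'
from k import *
o=r.get_obs();print(o["position"])
s=cam("side");t=cam("top");crop(s,300,110,110,95,"pics/s14.png",7);crop(t,340,160,120,100,"pics/t14.png",6)
for nm,d in(("t",t),("s",s)):
    P=pts(d);hs=cv2.cvtColor(d["img"],cv2.COLOR_BGR2HSV)
    m=(cv2.inRange(hs,(20,130,60),(32,255,255))>0)&(np.hypot(P[...,0]-o["position"][0],P[...,1]-o["position"][1])<.06)
    q=P[m];
    if len(q)>10: print(nm,"lid",len(q),q.mean(0),np.percentile(q,[2,98],axis=0))
E
```

```text
[ 0.52369348 -0.26615446  0.11156692]
t lid 36 [ 0.50944444 -0.25205276  0.1722758 ] [[ 0.49611702 -0.26321395  0.15187174]
 [ 0.52198585 -0.23937389  0.25232383]]
s lid 196 [ 0.52047698 -0.26161826  0.15956097] [[ 0.49730515 -0.28991903  0.15059627]
 [ 0.54273662 -0.24145772  0.17066092]]
```

View pics/s14.png

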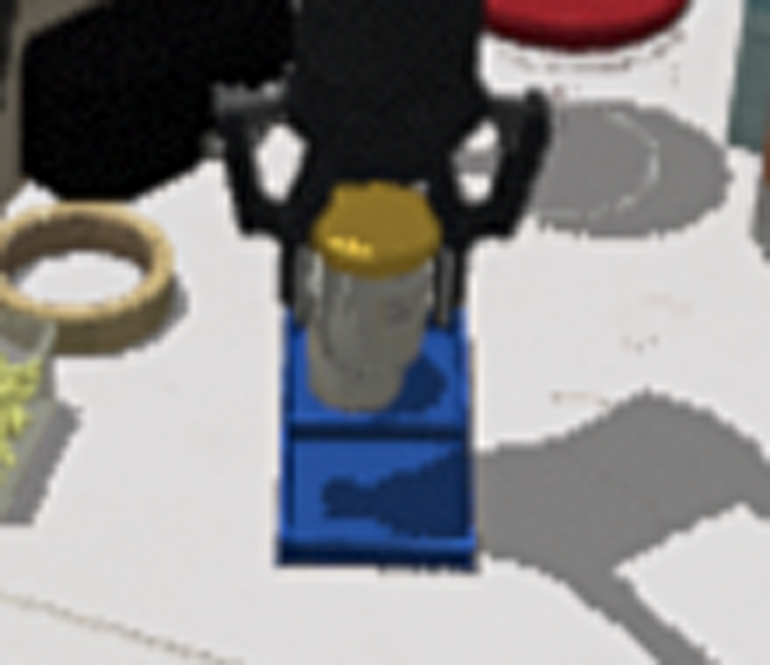

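View pics/t14.png

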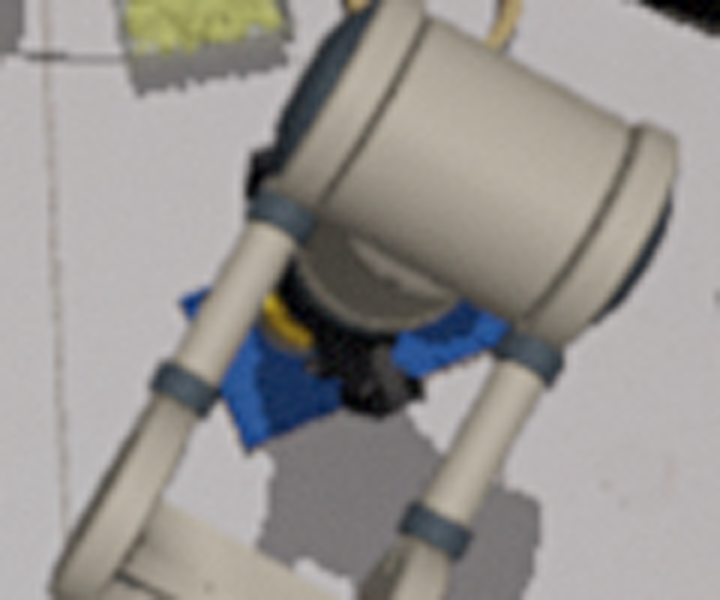

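```bash
python3 - <<'E'
from k import *
o=r.get_obs();s=cam("side");P=pts(s);p=o["position"]
hs=cv2.cvtColor(s["img"],cv2.COLOR_BGR2HSV)
m=(cv2.inRange(hs,(20,130,60),(32,255,255))>0)&(np.hypot(P[...,0]-p[0],P[...,1]-p[1])<.06)
q=P[m]
# lid top plane, RANSAC-ish by lstsq with trimming
w=np.ones(len(q),bool)
for _ in range(10):
    A=np.c_[q[w][:,:2],np.ones(w.sum())];k=np.linalg.lstsq(A,q[w][:,2],rcond=None)[0]
    res=q[:,2]-np.c_[q[:,:2],np.ones(len(q))]@k; w=(res>-.004)&(res<.004)
print("lid plane slope",k[:2],w.sum(),q[w].mean(0))
for lo,hi in((.1,.11),(.11,.12),(.12,.13),(.13,.14),(.148,.156)):
    b=(P[...,2]>lo)&(P[...,2]<hi)&(np.hypot(P[...,0]-p[0],P[...,1]-p[1])<.05)&(hs[...,2]>75)
    v,u=np.nonzero(b); 
    if len(u): print(lo,len(u),u.min(),u.max(),v.min(),v.max(),np.round(P[b].mean(0),4))
crop(s,325,125,55,50,"pics/s15.png",12)
E
```

```text
lid plane slope [-0.00241721 -0.00771541] 163 [ 0.52207377 -0.26425398  0.16302553]
0.1 34 346 359 157 161 [ 0.518  -0.252   0.1052]
0.11 40 345 363 151 159 [ 0.518  -0.2535  0.115 ]
0.12 51 342 366 150 156 [ 0.516  -0.2537  0.1252]
0.13 49 342 366 147 153 [ 0.5191 -0.2529  0.1354]
0.148 34 343 368 142 149 [ 0.515  -0.2522  0.1522]
```

View pics/s15.png

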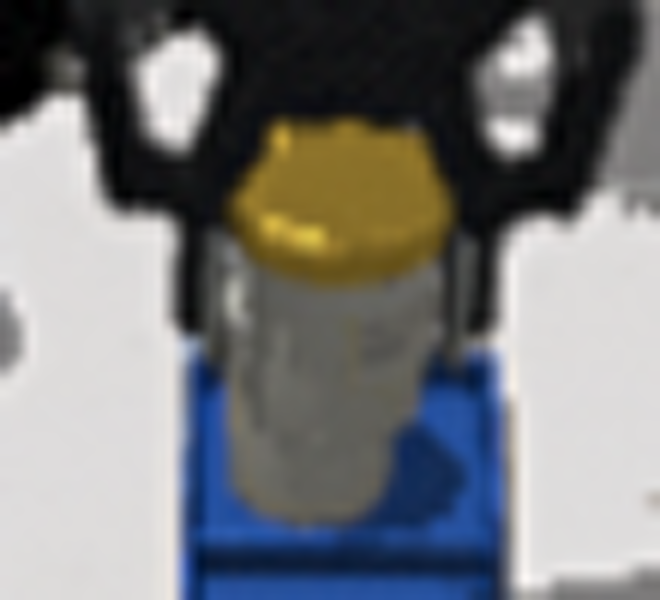

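The lid plane is level within 1°, so the cup hangs upright. Its centre is about (0.522, -0.266), against the bay centre (0.520, -0.2765). I'll shift y by -10 and x by -2, then lower.

Call:
{"op": "arm_command", "data": {"plan": [{"x": -2,"y": -5,"z": 0,"twist": 0},{"x": 0,"y": -5,"z": 0,"twist": 0},{"x": 0,"y": 0,"z": -12,"twist": 0},{"x": 0,"y": 0,"z": -12,"twist": 0},{"x": 0,"y": 0,"z": -12,"twist": 0},{"x": 0,"y": 0,"z": -12,"twist": 0},{"x": 0,"y": 0,"z": -10,"twist": 0},{"x": 0,"y": 0,"z": 0,"twist": 0}]}}

```text
clock: 16.5
position: [0.5238, -0.2764, 0.0552]
ee_rot: [[0.923, 0.008, -0.386], [0.385, 0.037, 0.922], [0.022, -0.999, 0.031]]
force: [-0.1, 0.2, -1.3]
gripper_width: 0.613
```

```bash
python3 - <<'E'
from k import *
s=cam("side");t=cam("top");crop(s,300,120,100,85,"pics/s16.png",8);crop(t,340,160,120,100,"pics/t16.png",6)
E
```

```text
(no output)
```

View pics/s16.png

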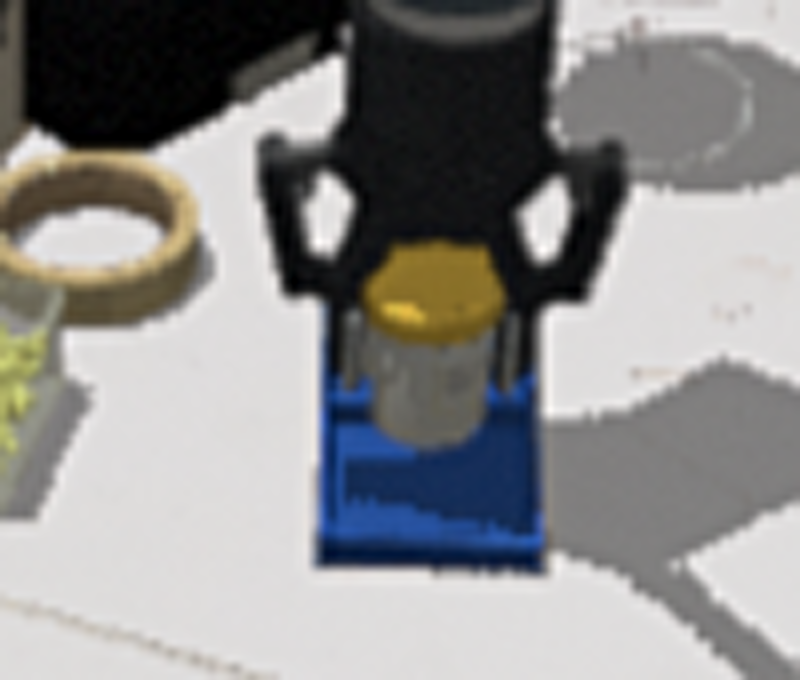

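The cup is upright over the empty bay and clear of the dividing wall. Continuing down with small steps.

Call:
{"op": "arm_command", "data": {"plan": [{"x": -2,"y": 0,"z": -10,"twist": 0},{"x": 0,"y": 0,"z": -10,"twist": 0},{"x": 0,"y": 0,"z": -6,"twist": 0},{"x": 0,"y": 0,"z": -4,"twist": 0},{"x": 0,"y": 0,"z": 0,"twist": 0}]}}

```text
clock: 17.1
position: [0.5232, -0.2774, 0.0262]
ee_rot: [[0.922, 0.013, -0.386], [0.385, 0.034, 0.922], [0.025, -0.999, 0.026]]
force: [-0.1, 0.1, -1.1]
gripper_width: 0.615
```

Call:
{"op": "arm_command", "data": {"plan": [{"x": 0,"y": 0,"z": -3,"twist": 0},{"x": 0,"y": 0,"z": -2,"twist": 0},{"x": 0,"y": 0,"z": 0,"twist": 0}]}}

```text
clock: 17.4
position: [0.5235, -0.2775, 0.0213]
ee_rot: [[0.922, 0.013, -0.386], [0.385, 0.033, 0.922], [0.025, -0.999, 0.026]]
force: [-0.4, 0.5, -0.7]
gripper_width: 0.613
```

Call:
{"op": "arm_command", "data": {"plan": [{"x": 0,"y": 0,"z": -1.5,"twist": 0},{"x": 0,"y": 0,"z": -1.5,"twist": 0},{"x": 0,"y": 0,"z": 0,"twist": 0}]}}

```text
clock: 17.7
position: [0.5241, -0.2781, 0.0193]
ee_rot: [[0.922, 0.015, -0.386], [0.385, 0.032, 0.922], [0.026, -0.999, 0.024]]
force: [0.4, -0.3, 0.2]
gripper_width: 0.611
```

Call:
{"op": "arm_command", "data": {"plan": [{"x": 0,"y": 0,"z": -1.5,"twist": 0},{"x": 0,"y": 0,"z": 0,"twist": 0}]}}

```text
clock: 17.9
position: [0.5245, -0.2786, 0.0194]
ee_rot: [[0.922, 0.017, -0.386], [0.385, 0.031, 0.922], [0.027, -0.999, 0.022]]
force: [-0.1, 0.7, -0.5]
gripper_width: 0.612
```

```bash
python3 - <<'E'
from k import *
o=r.get_obs();s=cam("side");P=pts(s);p=o["position"]
hs=cv2.cvtColor(s["img"],cv2.COLOR_BGR2HSV)
m=(cv2.inRange(hs,(20,130,60),(32,255,255))>0)&(np.hypot(P[...,0]-p[0],P[...,1]-p[1])<.06)
q=P[m];w=np.ones(len(q),bool)
for _ in range(10):
    A=np.c_[q[w][:,:2],np.ones(w.sum())];k=np.linalg.lstsq(A,q[w][:,2],rcond=None)[0]
    res=q[:,2]-np.c_[q[:,:2],np.ones(len(q))]@k; w=(abs(res)<.004)
print(k,w.sum(),q[w].mean(0),np.percentile(q[:,2],[50,90,98]))
crop(s,310,125,80,70,"pics/s17.png",9)
E
```

```text
[ 0.01936011 -0.02132314  0.05174251] 138 [ 0.52004187 -0.27486055  0.06767147] [0.06747666 0.07036072 0.08419082]
```

View pics/s17.png

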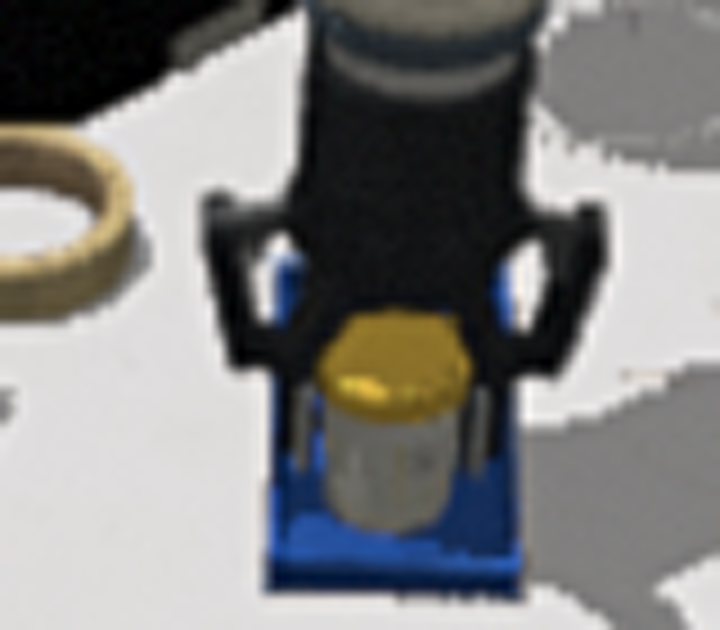

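The lid top is at about 0.069, so the cup is on the floor and centred in the bay. Releasing and rising.

Call:
{"op": "arm_command", "data": {"plan": [{"x": 0,"y": 0,"z": 0,"twist": 0},{"x": 0,"y": 0,"z": 0,"twist": 0},{"x": 0,"y": 0,"z": 0,"twist": 0},{"x": 0,"y": 0,"z": 0,"twist": 0},{"x": 0,"y": 0,"z": 0,"twist": 0},{"x": 0,"y": 0,"z": 0,"twist": 0}], "gripper": -1}}

```text
clock: 18.55
position: [0.5244, -0.2783, 0.0184]
ee_rot: [[0.922, 0.016, -0.386], [0.385, 0.031, 0.922], [0.027, -0.999, 0.023]]
force: [-0.2, -0.7, -0.0]
gripper_width: 0.998
```

Call:
{"op": "arm_command", "data": {"plan": [{"x": 0,"y": 0,"z": 10,"twist": 0},{"x": 0,"y": 0,"z": 12,"twist": 0},{"x": 0,"y": 0,"z": 12,"twist": 0},{"x": 0,"y": 0,"z": 15,"twist": 0},{"x": 0,"y": 0,"z": 20,"twist": 0},{"x": 0,"y": 0,"z": 25,"twist": 0},{"x": 0,"y": 0,"z": 25,"twist": 0},{"x": -15,"y": 15,"z": 25,"twist": 0},{"x": -25,"y": 25,"z": 10,"twist": 0},{"x": -25,"y": 25,"z": 0,"twist": 0},{"x": -25,"y": 25,"z": 0,"twist": 0},{"x": 0,"y": 0,"z": 0,"twist": 0}]}}

```text
clock: 19.75
position: [0.4322, -0.1863, 0.195]
ee_rot: [[0.922, 0.03, -0.385], [0.385, 0.024, 0.923], [0.037, -0.999, 0.011]]
force: [0.2, -1.1, 1.0]
gripper_width: 0.999
```

```bash
python3 - <<'E'
from k import *
s=cam("side");t=cam("top");crop(s,230,120,180,150,"pics/s18.png",4);crop(t,230,130,220,120,"pics/t18.png",3.5)
for nm,d in(("t",t),("s",s)):
    P=pts(d)
    m=(abs(P[...,2]-.07)<.005)&(np.hypot(P[...,0]-.545,P[...,1]+.32)<.1)
    hs=cv2.cvtColor(d["img"],cv2.COLOR_BGR2HSV);y=cv2.inRange(hs,(18,130,60),(34,255,255))>0
    for k,mm in(("yel",m&y),("wht",m&~y&(hs[...,1]<60))):
        q=P[mm]; 
        if len(q)>5: print(nm,k,len(q),q.mean(0),cv2.minEnclosingCircle(q[:,:2].astype(np.float32)),np.linalg.lstsq(np.c_[q[:,:2],np.ones(len(q))],q[:,2],rcond=None)[0][:2])
knob(t,"t");knob(s,"s")
E
```

```text
t yel 56 [ 0.53977779 -0.2897111   0.07038231] ((0.536726713180542, -0.2871374189853668), 0.021545646712183952) [-0.10934774  0.04843795]
t wht 231 [ 0.5611408  -0.34860746  0.07011794] ((0.5587093830108643, -0.33287253975868225), 0.04380153492093086) [0.00229741 0.00968029]
s yel 154 [ 0.52412803 -0.27842929  0.06816966] ((0.5220783948898315, -0.28096428513526917), 0.028518497943878174) [0.01347422 0.01363639]
s wht 119 [ 0.5596821  -0.34370732  0.06799982] ((0.5419073104858398, -0.3335567116737366), 0.04810235649347305) [-0.00681878  0.008506  ]
t n 60 ctr r,u [-0.0016  0.0039] size [0.0425 0.0122] h 0.0396 white [-0.0071 -0.012 ] 6 clockdeg 209.7 angle 6.28
s n 93 ctr r,u [-0.0032 -0.0017] size [0.0448 0.0148] h 0.0399 white [-0.0078 -0.011 ] 5 clockdeg 209.1 angle 6.27
red r,u -0.018003920653520005 -0.02961785491880173 7
```

View pics/s18.png

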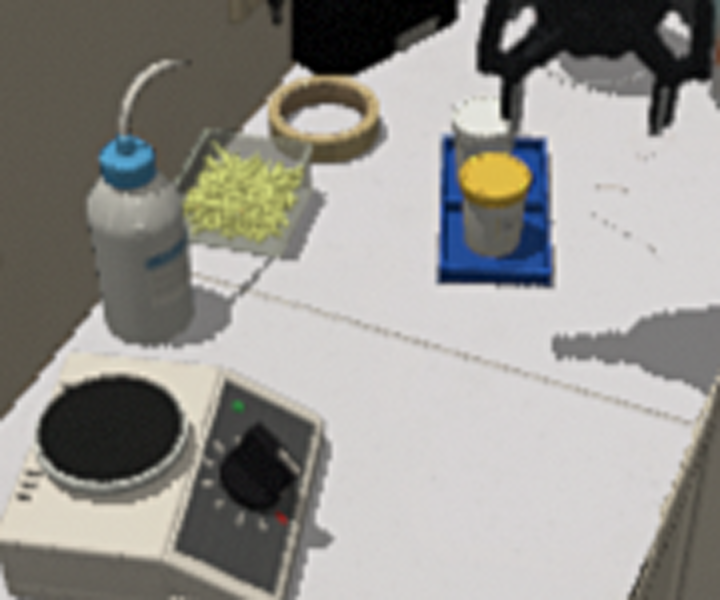

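View pics/t18.png

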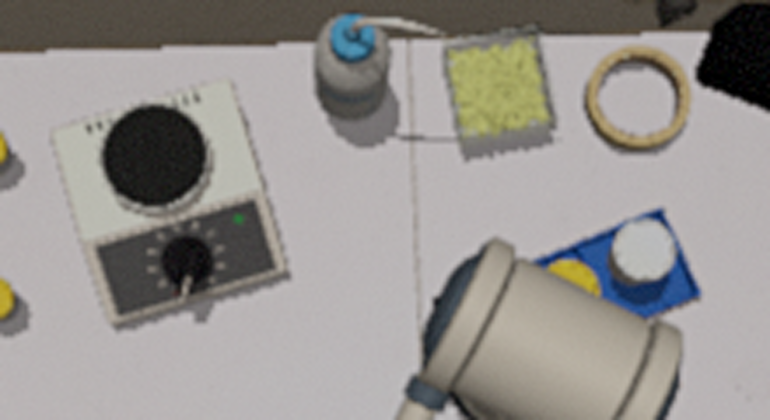

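The yellow cup stands upright in its bay and the white cup is unmoved. The knob reads 209–210° clock (off), and the arm is clear of everything.

```bash
python3 -c "
from station import order
print(order.hand_in())"
```

```text
the job is handed in; nothing more can be done
None
```

The job is done and handed in at about 20 s on the robot's clock, with no verdict reported.

- **Knob:** I pinched the bar and turned it anticlockwise from about 1.98 rad to the off stop. The wrist moment rose to about 0.35 N m there. Both views then read the pointer at 208–210° clock, where off is 210°, and it still read that after the cup was placed.
- **Cup:** Only after that did I lift the yellow-lidded cup and set it down in the empty bay. The side view puts its centre near (0.522–0.524, -0.28), against a bay centre of (0.520, -0.2765). The lid top was about 68–70 mm above the bench, as expected for the bay floor, and level within about 1°.
- **White-lidded cup:** The top view puts it within about 1 mm of where it started.
- **Disagreements:** The two cameras differ by 2–4 mm throughout. In the last top view the arm hid much of the yellow lid, so its final position and level rest on the side view. The wrist force never clearly showed the cup touching down. I took it from the arm no longer descending and from the lid height.

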